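# Hold a gate bracket ready over the gearbox housing for bolting

## Robot

A 6-joint arm with a two-finger parallel gripper is mounted at the origin on the work surface. World frame = base frame: x ahead of the robot, y to its left, z up, the work surface at z = 0. Lengths are in mm, angles in rad, forces in N, time in s.
With the tool pointing down it reaches from about 350 to 875 mm from the base axis. Payload 4.2 kg.
Tool frame: the origin (TCP) lies at the very end of the fingers, on their centre line; the grasp point (between the pads) lies 19 mm behind it; z points along the fingers, y is the line along which they close (so a half turn about z gives the same grasp; the last joint's range is limited). The gripper opens to 85 mm and grips with 20 to 120 N. Pads are 22 mm wide; open, the fingers measure 114 mm over their backs; the gripper's body (76 mm by 85 mm) begins 54 mm behind the grasp point. The pads swing forward as they close: fully open they stand 13 mm farther back than shut.
Start: joints at [1.397, 0.385, 0.008, 0, -1.194, -0.259], TCP at [262.1, 567.365, 231.312] pointing down, gripper open.
Joint ranges: [-3.14, 3.14], [-1.21, 2.06], [-1.07, 1.41], [-3.16, 2.05], [-2.99, -0.16], [-3.1, 3.1]. Speed limits (rad/s): [2.79, 2.79, 3.14, 3.14, 3.14, 3.14].

## Interface

Orientations are given as a unit quaternion [x, y, z, w].
In Python, from bench import arm gives the robot as it stands. The module is installed in compiled form; this text tells all that it offers.
- The arm moves only by the tool drive_tool, never from a script. Its argument "targets" is a list of rows, each a list of 5 numbers: the closure, from -1 (fully open) to 1 (shut), then the shift along the tool's x, y, z in mm, then the turn about the tool's z in degrees. In form: [[grip, tx, ty, tz, roll], ...]. A call has 1 to 12 rows; each row is the pose to reach, as a shift and turn from the pose commanded when the call began, along the tool's axes at that moment; what a row does not reach only later rows make up. A row lasts 1/10 s, in which the tool goes at most 50 mm and 8.59 degrees, less where a joint would pass 70% of its speed; a pose out of reach is approached as far as the arm can. A call with a gripper value outside its range is refused whole. The fingers move at their own pace and stop on an object; the grip force is fixed at half the most. Time passes only in rows, so rows that repeat a pose let the fingers close. It gives the time, the measured TCP pose, the force, the opening and the grip force at its end, in the units of the state.
- arm.read_state(): the state, without advancing time (a new reading comes with each control period).
- arm.get_image(name): name is "side" or "top"; returns the picture (400x640x3 uint8, blue, green, red); there is no depth.
- arm.camera_params(name): a dict with "fov_y" (degrees; the focal length in pixels is half the picture's height over the tangent of half this angle, whatever the lens; pixels are square), "cx", "cy" (the principal point, pixels), "rvec" (rotation vector, rad) and "tvec" (3), from world to camera coordinates, as OpenCV has them. Camera axes: x right, y down, z forward; pixel columns grow to the right and rows downward; lengths in mm; the calibration is good to about 2 mm. A picture is of the moment at which its call begins. camera_params takes no time and is no camera call.
- arm.job_done(): hands the job in; it is judged then, once.
The state is a dict: "clock": time; "joints": joint angles; "joint_vel": joint speeds; "joint_efforts": joint torques, N m; "position": TCP position; "ee_rot": TCP orientation; "contact_force": force on the tool from outside, world axes, zero at the start; "wrist_torque": the same for the moment, N m; "gripper_width": finger opening in mm; "grasp_force": force on a finger pad.
Only numpy, scipy, OpenCV 4.12 (cv2) and the standard library are available. Lean on these libraries where they do the work, as an engineer would, in place of code of your own. Each camera call takes 0.05 s, during which the arm holds its last target. There are 200 camera calls.

## Task

Pick the three-hole steel bracket out of the cluttered blue tray and hold it level, hovering about 10 mm above the top of the gearbox housing without touching it, turned so that each of the three threaded holes shows whole through its own hole in the bracket and a mate can start the bolts. Leave the other parts and tools where they are. Finish while still holding the bracket there, still: do not set it down or let go.

Things in the scene. Friction and masses are not known exactly. Their poses are not given: they have to be found in the camera images.
- bracket: The bracket to hold, bare steel, 0.4 to 0.65 kg, lying web up in either half of the tray: plate 110 mm (its x) by 80 (its y), 6 thick, with a centred upright web to grip, 50 long (x), 10 thick (y), its top 51 above the underside. Three 18 mm through holes: two near the -x end, one near the +x end. Origin: centre of the plate's underside; z up.
- bracket_hole0 (a point): Centre, at the underside, of the bracket's hole at x -40, y +24 mm in the bracket's frame; belongs over housing_hole0.
- bracket_hole1 (a point): Centre, at the underside, of the bracket's hole at x -40, y -24 mm; belongs over housing_hole1.
- bracket_hole2 (a point): Centre, at the underside, of the bracket's single hole at x +40, y 0 mm; belongs over housing_hole2.
- housing: Gearbox housing, ribbed aluminium, fixed on the bench on the other side from the tray, 70 mm high: foot 170 x 140 x 12, block 110 (its x) by 80 (its y), ribs to 58 from the middle along y, shaft stub to 67 along -x; dark bore mark in its flat top. Three 10 mm threaded holes in the top, patterned as the bracket's: two near the -x end, one near +x. Origin: centre of its underside; z up.
- housing_top (a point): Centre of the housing's flat top face, 70 mm above the bench; axes as the housing's.
- housing_hole0 (a point): Mouth of the threaded hole at x -40, y +24 mm in the housing's frame, on its top face.
- housing_hole1 (a point): Mouth of the threaded hole at x -40, y -24 mm, on the top face.
- housing_hole2 (a point): Mouth of the single threaded hole at x +40, y 0 mm, on the top face.
- tray: Open blue sheet-steel tray, fixed, 250 mm (its x) by 340 mm (its y) outside, walls 5 mm thick and 50 mm high, inner floor 5 mm above the bench. Origin: centre of its underside. It stands on the other side from the housing.
- small_bracket: Another, smaller steel bracket in the tray, to be left: plate 80 x 60 x 6 mm with four 9 mm holes, and the same web, 50 x 10 x 45 mm. Origin: centre of its underside.
- bar: Loose square steel bar in the tray, 10 x 200 x 10 mm along its y, by the tray's -x wall. Origin: centre of its underside.
- coupling: Loose brass pipe coupling standing in the tray, 28 mm across, 30 mm high, by the +x wall. Origin: centre of its underside.
- socket: Loose dark wrench socket standing in the tray, 22 mm across, 32 mm high, by the +x wall. Origin: centre of its underside.
- bolt: Loose bolt with a nut on it lying in the tray along its y, about 58 mm long, 16 mm high. Origin: underside, near its middle.
- pliers: Red-handled pliers lying on the bench near its far side, about 170 mm long along x, 14 mm high. Origin: underside at the pivot.
- tape_measure: Black tape measure with yellow marks standing on the bench, 68 x 40 x 60 mm. Origin: centre of its underside.
- screwdriver: Screwdriver lying on the bench near its far side, along its x. Origin: underside, near its middle.

How it is judged (in metres and radians):
On the way:
1. the bracket is lifted clear of the tray (height (world z) of bracket above 0.055 m and contact force between bracket and tray below 0.2 N and contact force between the fingers and bracket above 1 N), for 0.2 s.
At the end, for the whole second after the job is handed in: The gripper holds the bracket still over the housing: each bracket hole within 4 mm (horizontally) of its threaded hole, underside 4 to 20 mm above the housing's top, level within 0.08 rad, nothing touching the housing (horizontal distance between bracket_hole0 and housing_hole0 below 0.004 m and horizontal distance between bracket_hole1 and housing_hole1 below 0.004 m and horizontal distance between bracket_hole2 and housing_hole2 below 0.004 m and z of bracket in the frame of housing_top between 0.004 and 0.02 m and angle between bracket's own z axis and vertical below 0.08 rad and linear speed of bracket below 0.02 m/s and contact force between the fingers and bracket above 1 N and contact force between housing and anything else below 0.5 N and contact force between bracket and tray below 0.5 N); the arm keeps its last pose, push and grip.
It fails at once if the bracket strikes or rests on the housing (over 1 N) (contact force between bracket and housing above 1 N).
It fails at once if another part in the tray is shifted by more than 50 mm (distance of any of small_bracket, bar, coupling, socket, bolt from where it was at the start of the episode above 0.05 m).
It fails at once if a tool on the bench is shifted by more than 30 mm (distance of any of pliers, tape_measure, screwdriver from where it was at the start of the episode above 0.03 m).
It also fails if it takes over 38 s, if anything falls off the work surface, if the arm or the gripper's body presses on something with over 40 N, if the wrist force passes 120 N, or if a joint passes its speed limit or range.

## Working session

There is one attempt and no reset: what is moved stays moved. The work goes in short steps, Python scripts to look and compute and a tool call to move; the robot and the scene stay as the last step left them, time stands still between calls to the robot, and variables do not carry over. Pictures are saved under pics/ and viewed, at most 10 in all, crops included, and the job is handed in when it is done.

Besides the shell and the picture viewer there is one more tool, called after "Request:" in YAML: its name, and indented under it one key for each argument. drive_tool: Moves the arm, as the interface text tells. Its arguments: {"type":"object","properties":{"targets":{"type":"array","items":{"type":"array","items":{"type":"number"}}}},"required":["targets"]}

```bash
mkdir -p pics
cat > h.py <<'E'
import numpy as np, cv2
from bench import arm
def cam(n):
    p=arm.camera_params(n); f=200/np.tan(np.radians(p['fov_y'])/2)
    K=np.array([[f,0,p['cx']],[0,f,p['cy']],[0,0,1.]]); R=cv2.Rodrigues(np.array(p['rvec'],float))[0]
    return K,R,np.array(p['tvec'],float).ravel()
def ray(n,uv,z):
    K,R,t=cam(n); uv=np.atleast_2d(uv).astype(float)
    d=(R.T@np.linalg.inv(K)@np.c_[uv,np.ones(len(uv))].T).T; c=-R.T@t
    return c+d*((z-c[2])/d[:,2])[:,None]
def proj(n,X):
    K,R,t=cam(n); q=(K@(R@np.atleast_2d(X).T+t[:,None])).T
    return q[:,:2]/q[:,2:]
E
python3 - <<'E'
from h import *
for n in('top','side'):
    cv2.imwrite(f'pics/{n}0.png',arm.get_image(n)); K,R,t=cam(n); print(n,arm.camera_params(n),-R.T@t)
s=arm.read_state(); print(s)
E
```

```text
top {'fov_y': 54.00366711575169, 'cx': 327.5347257333509, 'cy': 201.2673040605363, 'rvec': array([ 2.21970813, -2.17689487,  0.08164049]), 'tvec': array([ -8.94285997, 578.22234758, 880.54478231])} [524.86201187  15.11740927 913.27515245]
side {'fov_y': 46.577624460017844, 'cx': 319.38881618852326, 'cy': 197.13805585139352, 'rvec': array([ 2.07524869, -0.12283812,  0.07509281]), 'tvec': array([-580.89889878,  117.58297743,  980.86715803])} [ 480.24401873 -863.6315996   580.41003741]
{'clock': 0.1, 'joints': array([ 1.39664356e+00,  3.85499925e-01,  6.77979393e-03, -4.45568745e-04,
       -1.19398376e+00, -2.58582174e-01]), 'joint_vel': array([ 0.00085286, -0.00158201,  0.00234934,  0.00311854,  0.00028014,
       -0.00142628]), 'joint_efforts': array([-8.47386400e-04, -3.93321204e+01,  1.88928491e+01,  4.19789001e+00,
       -2.61667388e-03,  2.63326854e-06]), 'position': array([261.87216999, 566.93152798, 230.32393188]), 'ee_rot': array([ 9.76665625e-01, -2.14763366e-01, -1.66639790e-04,  9.61673323e-04]), 'contact_force': array([0.03938362, 0.48694639, 0.73363597]), 'wrist_torque': array([-0.03037542,  0.01896191, -0.00492153]), 'grasp_force': 0.0, 'gripper_width': 85.66552078735575}
```

View pics/top0.png

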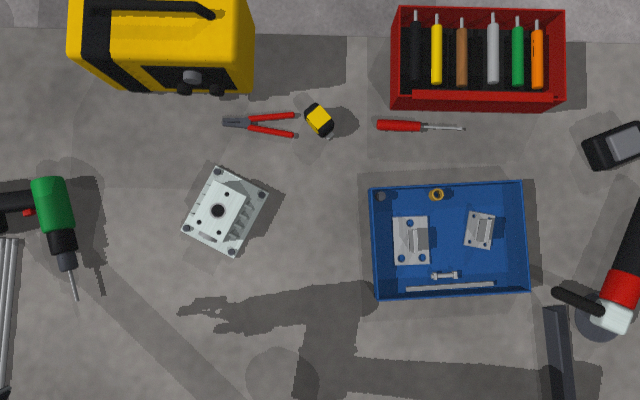

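View pics/side0.png

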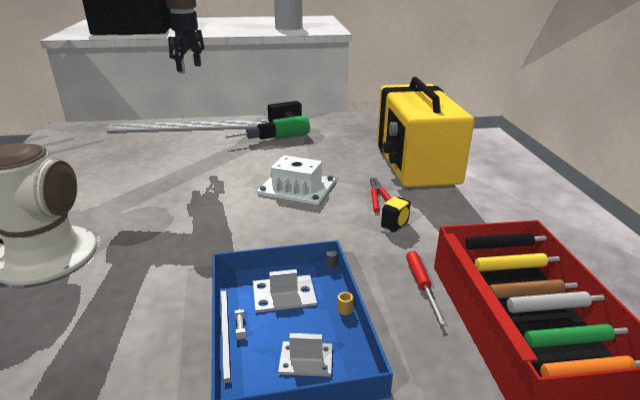

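Run:
```python
from h import *
im=cv2.imread('pics/top0.png')
a=cv2.resize(im[155:265,170:275],None,fx=5,fy=5,interpolation=cv2.INTER_CUBIC)[:550]
b=cv2.resize(im[205:275,385:440],None,fx=5,fy=5,interpolation=cv2.INTER_CUBIC)
c=np.zeros((550,800,3),np.uint8); c[:,:525]=a; c[:350,525:]=b; cv2.imwrite('pics/crop.png',c)
```

```text
(no output)
```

View pics/crop.png

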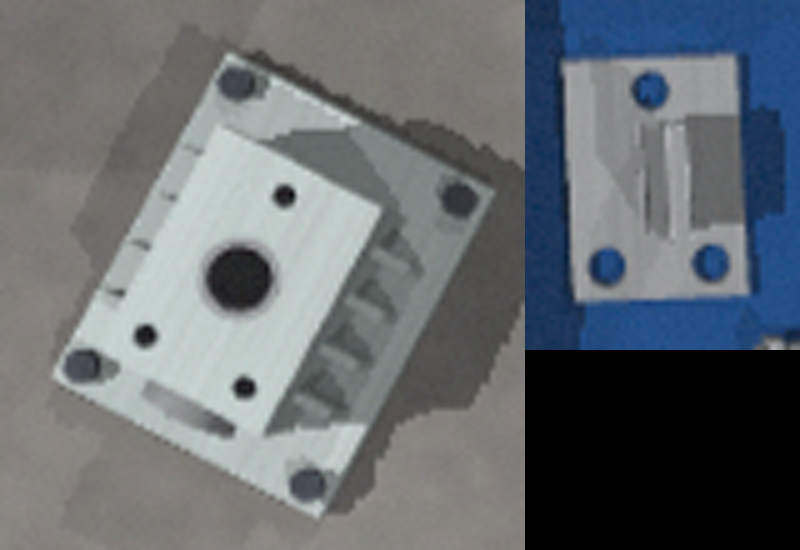

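```bash
cat >> h.py <<'E'
def blobs(m,off,lo,hi):
    n,l,s,c=cv2.connectedComponentsWithStats(m.astype(np.uint8))
    return [(s[i,4],c[i]+off) for i in range(1,n) if lo<=s[i,4]<=hi]
def wcent(w,uv,r):  # weighted centroid of weight image about uv
    u,v=np.round(uv).astype(int); p=np.clip(w[v-r:v+r+1,u-r:u+r+1],0,None)
    gy,gx=np.mgrid[v-r:v+r+1,u-r:u+r+1]; return np.array([(p*gx).sum(),(p*gy).sum()])/p.sum()
def fit(M,X): # 2D rigid M->X
    a=M-M.mean(0); b=X-X.mean(0); th=np.arctan2((a[:,0]*b[:,1]-a[:,1]*b[:,0]).sum(),(a*b).sum())
    R=np.array([[np.cos(th),-np.sin(th)],[np.sin(th),np.cos(th)]]); c=X.mean(0)-R@M.mean(0)
    return c,th,np.linalg.norm(M@R.T+c-X,axis=1)
M=np.array([[-40,24],[-40,-24],[40,0.]])
E
python3 - <<'E'
from h import *
im=cv2.imread('pics/top0.png').astype(float)
g=im.mean(2)
o=np.array([170,155])
hp=[wcent(150-g,np.array(p)/5+o-.4,4) for p in[(145,335),(244,387),(285,195)]]
bl=np.clip(im[:,:,0]-im[:,:,2]-25,0,None); o=np.array([385,205])
bp=[wcent(bl,np.array(p)/5+o-.4,5) for p in[(82,265),(186,262),(125,90)]]
for nm,p,z in(('housing',hp,70),('bracket',bp,8)):
    X=ray('top',p,z)[:,:2]; print(nm,np.round(p,2).tolist(),X.round(1).tolist(),fit(M,X), [np.linalg.norm(X[i]-X[j]).round(1) for i,j in((0,1),(0,2),(1,2))])
# side view
s=cv2.imread('pics/side0.png').astype(float)
c,th,_=fit(M,ray('top',hp,70)[:,:2]); print('side pred housing',proj('side',np.c_[ray('top',hp,70)]).round(1).tolist(), 'bracket',proj('side',ray('top',bp,8)).round(1).tolist())
A=cv2.resize(s[145:210,250:345].astype(np.uint8),None,fx=6,fy=6,interpolation=cv2.INTER_CUBIC)[:300]
B=cv2.resize(s[262:315,245:345].astype(np.uint8),None,fx=6,fy=6,interpolation=cv2.INTER_CUBIC)[:300]
C=np.zeros((600,600,3),np.uint8); C[:300,:570]=A; C[300:,:]=B[:300]; cv2.imwrite('pics/crop2.png',C)
E
```

```text
housing [[198.62, 221.64], [218.43, 232.09], [226.47, 193.71]] [[526.1, 277.5], [504.6, 234.6], [587.1, 220.3]] (array([551.19150903, 238.16228565]), np.float64(-0.46255160173733495), array([0.03345435, 0.05941313, 0.07722256])) [np.float64(48.0), np.float64(83.6), np.float64(83.6)]
bracket [[401.24, 257.53], [422.02, 256.87], [409.86, 222.39]] [[452.7, -169.6], [455.1, -217.6], [533.7, -189.0]] (array([ 493.82598318, -191.31054672]), np.float64(0.05592217467048221), array([0.1844353 , 0.15338771, 0.10113893])) [np.float64(48.0), np.float64(83.3), np.float64(83.7)]
side pred housing [[285.2, 157.1], [277.8, 164.3], [310.0, 165.1]] bracket [[260.5, 285.6], [262.1, 302.7], [304.2, 289.0]]
```

View pics/crop2.png

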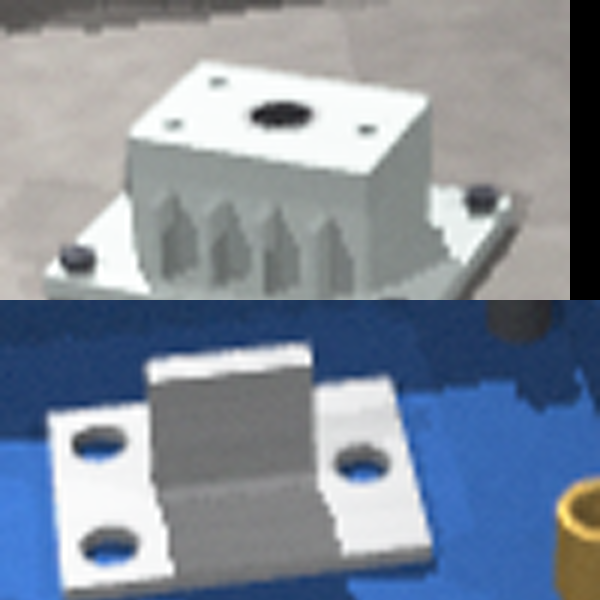

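The top view shows the housing holes near (198.6,221.6), (218.4,232.1) and (226.5,193.7). The bracket holes are at (401.2,257.5), (422,256.9) and (409.9,222.4). Both fit the given pattern to under 0.2 mm, and the side view agrees to about 1 px.

```bash
cat >> h.py <<'E'
from scipy.spatial.transform import Rotation as Ro
def go(x,y,z,yaw): # shift in tool axes and roll deg to bring TCP there, tool x at yaw (deg)
    s=arm.read_state(); r=Ro.from_quat(s['ee_rot']).as_matrix(); d=r.T@(np.array([x,y,z])-s['position'])
    cur=np.degrees(np.arctan2(r[1,0],r[0,0])); print('clock',s['clock'],'pos',s['position'].round(1),'yaw',cur.round(2),'tilt',np.degrees(np.arccos(-r[2,2])).round(2),'shift',d.round(1),'roll',round(-((yaw-cur+180)%360-180),2),'F',s['contact_force'].round(1))
E
python3 -c "
from h import *
go(494,-191.3,180,3.2)"
```

```text
clock 0.1 pos [261.9 566.9 230.3] yaw -24.8 tilt 0.11 shift [528.8 590.8  51.5] roll -28.0 F [0.  0.5 0.7]
```

Request:
drive_tool:
  targets:
    - [-1, 529, 591, 0, -28]
    - [-1, 529, 591, 0, -28]
    - [-1, 529, 591, 0, -28]
    - [-1, 529, 591, 0, -28]
    - [-1, 529, 591, 0, -28]
    - [-1, 529, 591, 0, -28]
    - [-1, 529, 591, 0, -28]
    - [-1, 529, 591, 0, -28]
    - [-1, 529, 591, 0, -28]
    - [-1, 529, 591, 0, -28]
    - [-1, 529, 591, 0, -28]
    - [-1, 529, 591, 0, -28]

```text
clock: 1.3
position: [437.8, -8.3, 231.4]
ee_rot: [1.0, 0.028, 0.0, -0.0]
contact_force: [0.6, 0.9, 0.1]
gripper_width: 85.2
grasp_force: 0.0
```

```bash
python3 -c "
from h import *
go(494,-191.3,150,3.2)"
```

```text
clock 1.3 pos [437.8  -8.3 231.4] yaw 3.22 tilt 0.02 shift [ 45.8 185.9  81.4] roll 0.02 F [0.6 0.9 0.1]
```

Request:
drive_tool:
  targets:
    - [-1, 46, 186, 40, 0]
    - [-1, 46, 186, 70, 0]
    - [-1, 46, 186, 80, 0]
    - [-1, 46, 186, 80, 0]
    - [-1, 46, 186, 80, 0]
    - [-1, 46, 186, 80, 0]
    - [-1, 46, 186, 80, 0]

```text
clock: 2.0
position: [494.1, -189.0, 151.6]
ee_rot: [1.0, 0.028, 0.0, -0.0]
contact_force: [-0.3, 0.1, 0.1]
gripper_width: 85.2
grasp_force: 0.0
```

```bash
python3 -c "
from h import *
go(494,-191.3,21,3.2)
cv2.imwrite('pics/side1.png',arm.get_image('side')[150:400,120:440])"
```

```text
clock 2.0 pos [ 494.1 -189.   151.6] yaw 3.22 tilt 0.01 shift [ -0.2   2.3 130.6] roll 0.02 F [-0.3  0.1  0.1]
```

View pics/side1.png

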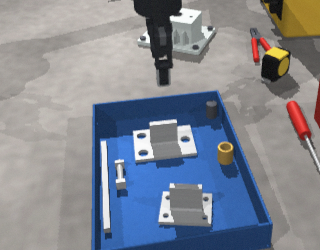

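The gripper stands in line above the bracket's web: fingertip at crop (163,82), web at (163,122). I'm descending now.

Request:
drive_tool:
  targets:
    - [-1, 0, 2, 40, 0]
    - [-1, 0, 2, 75, 0]
    - [-1, 0, 2, 100, 0]
    - [-1, 0, 2, 115, 0]
    - [-1, 0, 2, 125, 0]
    - [-1, 0, 2, 130, 0]
    - [-1, 0, 2, 130, 0]
    - [-1, 0, 2, 130, 0]

```text
clock: 2.85
position: [495.1, -191.2, 22.3]
ee_rot: [1.0, 0.028, 0.001, 0.0]
contact_force: [0.1, -0.3, 0.1]
gripper_width: 85.5
grasp_force: 0.0
```

```bash
python3 -c "
from h import *
go(494,-191.3,21,3.2)"
```

```text
clock 2.85 pos [ 495.1 -191.2   22.3] yaw 3.24 tilt 0.12 shift [-1.1 -0.   1.3] roll 0.04 F [ 0.1 -0.3  0.1]
```

Request:
drive_tool:
  targets:
    - [0, -1, 0, 0, 0]
    - [0.5, -1, 0, 0, 0]
    - [1, -1, 0, 0, 0]
    - [1, -1, 0, 0, 0]
    - [1, -1, 0, 0, 0]
    - [1, -1, 0, 0, 0]
    - [1, -1, 0, 0, 0]
    - [1, -1, 0, 0, 0]
    - [1, -1, 0, 0, 0]
    - [1, -1, 0, 0, 0]
    - [1, -1, 0, 0, 0]
    - [1, -1, 0, 0, 0]

```text
clock: 4.05
position: [493.4, -191.5, 21.5]
ee_rot: [1.0, 0.028, 0.0, 0.0]
contact_force: [0.5, 1.0, 4.2]
gripper_width: 9.4
grasp_force: 59.4
```

```bash
python3 -c "
from h import *
go(494,-191.3,21,3.2); print(arm.read_state()['gripper_width'])"
```

```text
clock 4.05 pos [ 493.4 -191.5   21.5] yaw 3.21 tilt 0.02 shift [ 0.6 -0.1  0.5] roll 0.01 F [0.5 1.  4.2]
9.445761821943448
```

Request:
drive_tool:
  targets:
    - [1, 0, 0, -5, 0]
    - [1, 0, 0, -15, 0]
    - [1, 0, 0, -30, 0]
    - [1, 0, 0, -50, 0]
    - [1, 0, 0, -75, 0]
    - [1, 0, 0, -100, 0]
    - [1, 0, 0, -125, 0]
    - [1, 0, 0, -145, 0]
    - [1, 0, 0, -155, 0]
    - [1, 0, 0, -160, 0]
    - [1, 0, 0, -160, 0]
    - [1, 0, 0, -160, 0]

```text
clock: 5.25
position: [492.4, -191.3, 180.0]
ee_rot: [1.0, 0.028, -0.001, -0.0]
contact_force: [0.1, 0.9, -4.5]
gripper_width: 9.0
grasp_force: 58.5
```

```bash
python3 -c "
from h import *
go(551.2,238.2,181,-26.5); print(arm.read_state()['gripper_width'])
im=arm.get_image('side');cv2.imwrite('pics/side2f.png',im);cv2.imwrite('pics/side2.png',cv2.resize(im[150:400,120:440],None,fx=2,fy=2))"
```

```text
clock 5.25 pos [ 492.4 -191.3  180. ] yaw 3.18 tilt 0.15 shift [  82.5 -425.6   -0.8] roll 29.68 F [ 0.1  0.9 -4.5]
8.97542351449674
```

View pics/side2.png

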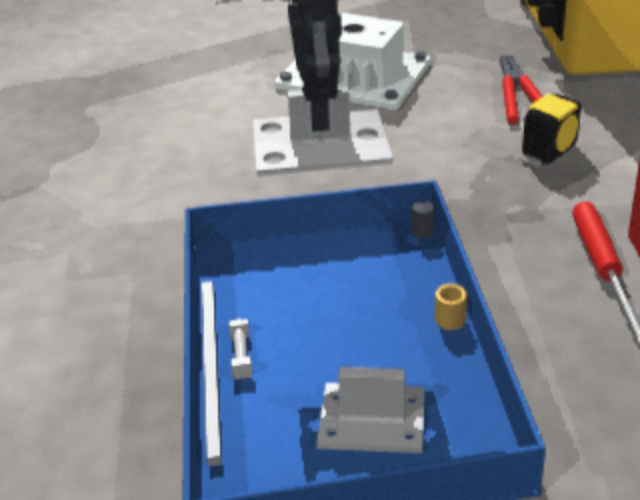

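The bracket is held level at its middle, clear of the tray. I'm carrying it over to the housing.

Request:
drive_tool:
  targets:
    - [1, 2, -10, 0, 1]
    - [1, 6, -30, 0, 2]
    - [1, 12, -60, 0, 4]
    - [1, 19, -100, 0, 7]
    - [1, 27, -140, 0, 10]
    - [1, 35, -180, 0, 13]
    - [1, 43, -220, 0, 16]
    - [1, 51, -260, 0, 19]
    - [1, 59, -300, 0, 22]
    - [1, 67, -340, 0, 25]
    - [1, 73, -375, 0, 27]
    - [1, 78, -400, 0, 29]

```text
clock: 6.5
position: [548.5, 214.5, 179.8]
ee_rot: [0.975, -0.223, -0.001, 0.001]
contact_force: [0.2, -0.6, -3.3]
gripper_width: 9.3
grasp_force: 58.8
```

Request:
drive_tool:
  targets:
    - [1, 2, -14, 0, 0.3]
    - [1, 3, -22, 0, 0.5]
    - [1, 3, -24, 0, 0.5]
    - [1, 3, -24, 0, 0.5]
    - [1, 3, -24, 0, 0.5]
    - [1, 3, -24, 0, 0.5]

```text
clock: 7.1
position: [561.8, 231.6, 181.5]
ee_rot: [0.974, -0.228, -0.0, 0.0]
contact_force: [0.3, 0.2, -4.8]
gripper_width: 9.3
grasp_force: 58.8
```

```bash
python3 -c "
from h import *
go(551.2,238.2,130,-26.5); print(arm.read_state()['gripper_width'])"
```

```text
clock 7.1 pos [561.8 231.6 181.5] yaw -26.35 tilt 0.01 shift [-12.4  -1.2  51.5] roll 0.15 F [ 0.3  0.2 -4.8]
9.273129555355682
```

Request:
drive_tool:
  targets:
    - [1, -5, -0.5, 10, 0.1]
    - [1, -10, -1, 25, 0.2]
    - [1, -12.4, -1.2, 40, 0.2]
    - [1, -12.4, -1.2, 48, 0.2]
    - [1, -12.4, -1.2, 51, 0.2]
    - [1, -12.4, -1.2, 51, 0.2]
    - [1, -12.4, -1.2, 51, 0.2]

```text
clock: 7.8
position: [552.0, 239.3, 131.0]
ee_rot: [0.973, -0.229, 0.001, -0.0]
contact_force: [0.4, -0.4, -3.4]
gripper_width: 9.1
grasp_force: 58.7
```

```bash
python3 -c "
from h import *
go(551.2,238.2,97,-26.5)
t=arm.get_image('top');s=arm.get_image('side');cv2.imwrite('pics/t3f.png',t);cv2.imwrite('pics/s3f.png',s)
C=np.zeros((600,800,3),np.uint8); a=cv2.resize(t[155:265,160:280],None,fx=5,fy=5,interpolation=cv2.INTER_CUBIC);C[:550,:600]=a
b=s[110:230,230:370];b=cv2.resize(b,None,fx=4,fy=4,interpolation=cv2.INTER_CUBIC)
D=np.zeros((600,800,3),np.uint8); D[:480,:560]=b
cv2.imwrite('pics/t3.png',C[:550,:600]); cv2.imwrite('pics/s3.png',b)"
```

```text
clock 7.8 pos [552.  239.3 131. ] yaw -26.5 tilt 0.08 shift [-0.2  1.4 34. ] roll 0.0 F [ 0.4 -0.4 -3.4]
```

View pics/t3.png

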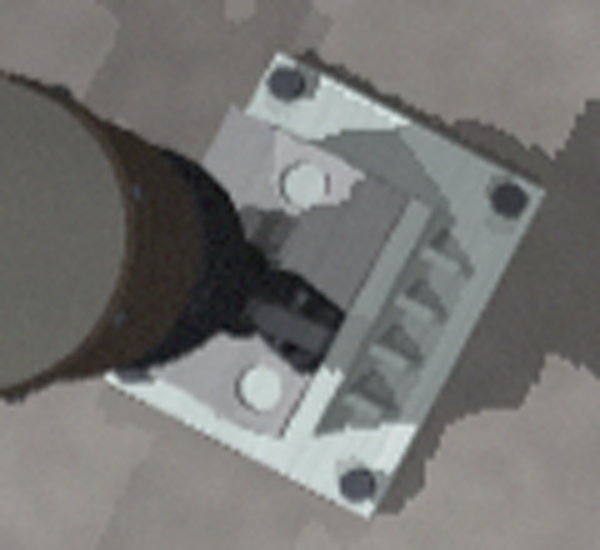

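View pics/s3.png

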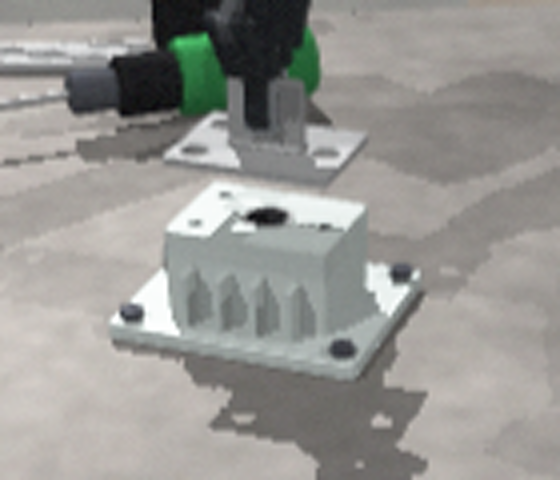

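Seen from above, bracket hole2 is at about (220.8,191.8) px and hole1 at about (212.2,232.6); hole0 is hidden by the arm. From the side the bracket is level and above the top. Next I'll measure the offset.

```bash
cat >> h.py <<'E'
def corr(t,p1,p2,zt,H=np.array([[526.1,277.5],[504.6,234.6],[587.1,220.3]])):
    g=cv2.resize(t,None,fx=4,fy=4,interpolation=cv2.INTER_CUBIC).astype(float).mean(2); q=[]
    for p in(p1,p2):
        P=(np.array(p)+.5)*4-.5; u,v=P.round().astype(int); w=g[v-22:v+23,u-22:u+23]
        th,m=cv2.threshold(w.astype(np.uint8),0,255,cv2.THRESH_OTSU)
        n,l,st,c=cv2.connectedComponentsWithStats(m); i=l[22,22]; q.append(((c[i]+[u-22,v-22])+.5)/4-.5); print('hole',q[-1].round(2),st[i]/4,th)
    z=zt-16.5+3; X=ray('top',q,z)[:,:2]; H2=H[1:]
    dy=lambda A:np.degrees(np.arctan2(*(A[1]-A[0])[::-1]))
    print('pts',X.round(1).tolist(),'len',np.linalg.norm(X[1]-X[0]).round(1),'yaw err to add',(dy(H2)-dy(X)).round(2),'err',(H2-X).round(1).tolist(),'mean',(H2-X).mean(0).round(2))
    return q
E
python3 -c "
from h import *
t=cv2.imread('pics/t3f.png'); corr(t,(212,232.4),(220.4,191.6),131.0)
s=cv2.imread('pics/s3f.png')
# side view, bracket holes px -> rays at mid height
q=np.array([(194,150),(325,153)])/4+[230,110]-.4; print('side h1,h2',ray('side',q,117.5).round(1).tolist(), 'housing h via side',ray('side',np.array([(195,223),(324,227),(225,195)])/4+[230,110]-.4,70).round(1).tolist())"
```

```text
hole [212.12 232.04] [  1.5    0.5    8.     9.25 217.5 ] 178.0
hole [220.68 190.96] [  0.     0.    11.25  11.25 354.5 ] 153.0
pts [[505.6, 234.9], [588.9, 220.6]] len 84.5 yaw err to add -0.13 err [[-1.0, -0.3], [-1.8, -0.3]] mean [-1.43 -0.29]
side h1,h2 [[507.4, 235.5, 117.5], [589.6, 221.2, 117.5]] housing h via side [[505.7, 227.9, 70.0], [587.7, 212.3, 70.0], [527.4, 269.4, 70.0]]
```

Request:
drive_tool:
  targets:
    - [1, -0.5, 0.5, 6, 0]
    - [1, -1.1, 1.1, 14, 0]
    - [1, -1.1, 1.1, 22, 0]
    - [1, -1.1, 1.1, 28, 0]
    - [1, -1.1, 1.1, 31, 0]
    - [1, -1.1, 1.1, 33, 0]
    - [1, -1.1, 1.1, 33, 0]
    - [1, -1.1, 1.1, 33, 0]
    - [1, -1.1, 1.1, 33, 0]
    - [1, -1.1, 1.1, 33, 0]

```text
clock: 8.9
position: [550.1, 238.7, 97.6]
ee_rot: [0.973, -0.229, 0.0, -0.0]
contact_force: [-0.6, -0.4, -3.9]
gripper_width: 9.2
grasp_force: 58.8
```

```bash
python3 -c "
from h import *
go(551.2,238.2,97,-26.5)
t=arm.get_image('top');s=arm.get_image('side');cv2.imwrite('pics/t4f.png',t);cv2.imwrite('pics/s4f.png',s)
zt=arm.read_state()['position'][2]
C=np.zeros((600,800,3),np.uint8); C[:560,:480]=cv2.resize(t[180:250,185:245],None,fx=8,fy=8,interpolation=cv2.INTER_CUBIC)
C[:240,480:800]=cv2.resize(s[130:190,255:335],None,fx=4,fy=4,interpolation=cv2.INTER_CUBIC)
cv2.imwrite('pics/c4.png',C)"
```

```text
clock 8.9 pos [550.1 238.7  97.6] yaw -26.5 tilt 0.04 shift [ 1.3 -0.1  0.6] roll 0.0 F [-0.6 -0.4 -3.9]
```

View pics/c4.png

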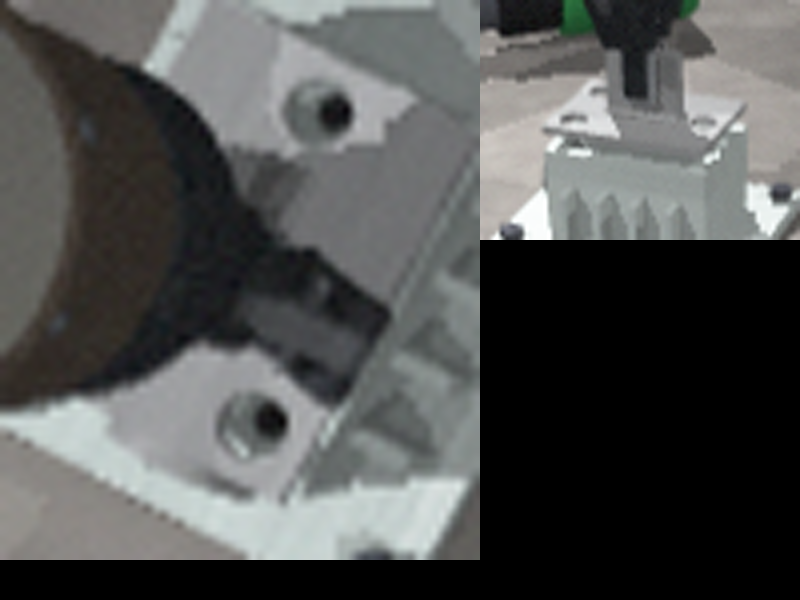

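The top view shows bracket hole2's rim centred at crop (318,110) with the threaded hole inside it, and hole1's rim at (253,425) likewise. The side view shows a level gap above the housing. I'm computing the remaining offset from the rims.

```bash
python3 -c "
from h import *
H=np.array([[504.6,234.6],[587.1,220.3]])
q=(np.array([(253.5,425),(318.5,110)])+.5)/8-.5+[185,180]
t=cv2.imread('pics/t4f.png'); g=t.astype(float).mean(2)
hq=[wcent(110-g,(np.array(p)+.5)/8-.5+[185,180],3) for p in[(268,420),(337,114)]]
print('threaded now',np.round(hq,2).tolist(),ray('top',hq,70)[:,:2].round(1).tolist())
for z in(87.1,85): X=ray('top',q,z)[:,:2]; print(z,X.round(1).tolist(),np.linalg.norm(X[1]-X[0]).round(1),'err',(H-X).round(1).tolist())
s=cv2.imread('pics/s4f.png')
qs=(np.array([(574-480,119),(703-480,122)])+.5)/4-.5+[255,130]; X=ray('side',qs,87.1)[:,:2]
hs=ray('side',np.array([(279,165.7),(311.2,166.5)])-.4,70)[:,:2]; print('side',X.round(1).tolist(),'err',(hs-X).round(1).tolist())"
```

```text
threaded now [[218.09, 232.2], [226.28, 193.85]] [[504.4, 235.3], [586.7, 220.7]]
87.1 [[503.7, 234.6], [586.5, 220.6]] 84.0 err [[0.9, -0.0], [0.6, -0.3]]
85 [[503.7, 235.2], [586.7, 221.1]] 84.2 err [[0.9, -0.6], [0.4, -0.8]]
side [[505.8, 227.3], [587.3, 213.3]] err [[0.6, 0.8], [1.0, 0.5]]
```

Request:
drive_tool:
  targets:
    - [1, 0.6, -0.3, 0, 0]
    - [1, 0.6, -0.3, 0, 0]
    - [1, 0.6, -0.3, 0, 0]
    - [1, 0.6, -0.3, 0, 0]
    - [1, 0.6, -0.3, 0, 0]
    - [1, 0.6, -0.3, 0, 0]

```text
clock: 9.6
position: [550.6, 238.6, 97.3]
ee_rot: [0.973, -0.229, -0.0, 0.0]
contact_force: [-0.1, -0.5, -4.2]
gripper_width: 9.3
grasp_force: 58.8
```

```bash
python3 -c "
from h import *
go(550.8,238.5,97.5,-26.5); s=arm.read_state(); print(s['gripper_width'],s['grasp_force'],abs(s['joint_vel']).max())
p=s['position']
if 94<p[2]<101 and np.hypot(p[0]-550.8,p[1]-238.5)<2: print(arm.job_done())"
```

```text
clock 9.6 pos [550.6 238.6  97.3] yaw -26.5 tilt 0.0 shift [ 0.2 -0.  -0.2] roll 0.0 F [-0.1 -0.5 -4.2]
9.293048572341567 58.776989579200745 0.002217281574905882
the job is handed in; nothing more can be done
None
```

The job is handed in with the bracket held level and still about 11 mm above the housing; the two holes the top camera could see were within about 1 mm of their threaded holes, the third was hidden by the arm, and the result of the judging was not reported.

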